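Clip the scoop holder into the bulk bin

TASK

One of the two clear bulk-food bins still has no scoop holder. Take the blue holder by its thumb tab, hook it over the middle of that bin's front rim (the one nearest the robot) with the pocket hanging inside, and press it down until the steel clip snaps under the rim and it sits fully home; then slide it left, as the robot sees it, along the rim until it stops snug against the bin's left side wall, and let go. Feel your way and never force it, and leave the other things on the counter as they are.

Things in the scene. Friction and masses are not known exactly. Their poses are not given: they have to be found in the camera images.
- bin: Open clear bulk-food bin without a holder; fixed. 265 (x) by 162 (y) by 150 mm high, walls 4 mm, with a thickened black rim all round: 8 mm thick, 12 mm deep, flush with the inside of the wall, 4 mm proud of its outside. Origin: centre of the underside; x from the front wall (robot side) to the back, y to its left side wall, z up.
- bin_rim (a point): Middle of the top of the bin's front rim (centre of the 8 mm thickness), 150 mm above the counter; axes as the bin. The inside face of the wall lies 4 mm towards +x.
- bin_corner (a point): On the same rim line, 77 mm to the left (+y): the plane of the inside face of the left side wall; axes as the bin.
- holder: Loose blue scoop holder standing on the counter, 150 to 230 g: open pocket 50 (x) by 60 (y) by 85 mm high, its back 10 mm thick rising to z = 150 mm. On the back's outer face (-x) a steel strap is clamped, bent over at its top into a web, 14 mm in x and 4 thick, with the spring clip hanging from its outer edge. Origin: centre of the pocket's underside; z up; x from clip side to pocket.
- holder_tab (a point): Thumb tab, the top of the holder's back: 10 mm thick (holder x), 44 wide (y), free to take from z = 120 to 150 mm, when the fingers stay above the web; this point at x = -20, y = 0, z = 135 mm; axes as the holder.
- hook_low (a point): Middle of the 10 mm slot that takes the rim (holder x = -32, y = 0), z = 96 mm: where the web's underside is if the strap is clamped at its lowest. It is clamped somewhere from 0 to 14 mm above this, different each time and not told, and does not slip: look or feel for it. Strap face 5 mm towards +x, clip plate 5 mm towards -x. Axes as the holder. Hung, it is within 2 mm of bin_rim in bin x.
- holder_edge (a point): 30 mm to the left (+y) of hook_low, in the plane of the pocket's left side face, which stops against the bin's left side wall; axes as the holder, which agree with the bin's when hung.
- clip (a joint): The spring tongue (rad, 0 at rest, grows as it bends outward). 16 mm below the web it has a barb leaving a 6 mm slot; below, it flares to a 12 mm mouth ending 39 mm under the web. The 8 mm rim bends it about 0.11 rad till the barb passes the rim's lower edge and it snaps back to 0, web on the rim. Takes 7 to 16 N to press on, not its weight alone; then slides along the rim at 1 to 5 N.
- other_bin: The second, equal bin, fixed, which already has its holder (in the same corner, clipped to its front rim) with a small scoop in it; its tallest part stands 60 mm above the rim. Leave it. Origin and axes as for the bin.
- spice_jar: Bystander: amber jar, red cap, 64 mm across, 100 mm high. Origin: centre of its underside.
- tub_low: Bystander: lidded clear tub 112 x 112 x 52 mm, lower one of two. Origin: centre of its underside.
- tub_top: Bystander: the same, stacked on tub_low. Origin: centre of its underside.
- scoop: Bystander: aluminium scoop lying on the counter, 215 mm long, bowl to its +x, handle to -x. Origin: on the counter under the bowl's rear end.
- bin_lid: Bystander: flat black bin lid lying on the counter, 277 x 174 x 16 mm. Origin: centre of its underside.

How it is judged:
On the way:
1. the holder is snapped home on the bin's front rim, still at least 10 mm short of the left side wall (z of hook_low in the frame of bin_rim between -0.017 and 0.002 m and x of hook_low in the frame of bin_rim between -0.003 and 0.003 m and x of holder in the frame of bin_rim above 0.02 m and angle between the z axis of holder and the z axis of bin, either way round below 0.05 rad and value of joint clip below 0.04 rad and y of holder_edge in the frame of bin_corner between -0.095 and -0.01 m), for 0.1 s.
At the end, for the whole second after the job is handed in: The holder hangs on the bin's front rim, pocket inside, upright to 0.05 rad, within 3 mm across the rim, clip snapped under it (joint below 0.04 rad, hook_low from 17 mm below to 2 mm above the rim top), its left face within 2 mm of the left side wall, released and at rest (z of hook_low in the frame of bin_rim between -0.017 and 0.002 m and x of hook_low in the frame of bin_rim between -0.003 and 0.003 m and x of holder in the frame of bin_rim above 0.02 m and angle between the z axis of holder and the z axis of bin, either way round below 0.05 rad and value of joint clip below 0.04 rad and y of holder_edge in the frame of bin_corner between -0.002 and 0.002 m and linear speed of holder below 0.01 m/s); the robot touches nothing.
It fails at once if the holder is forced against the bin with more than 40 N (contact force between holder and bin above 40 N).
It fails at once if a bystander is moved by more than 20 mm (distance of any of spice_jar, tub_low, tub_top, scoop, bin_lid, bin_lid from where it was at the start of the episode above 0.02 m).
It also fails if it takes over 67 s, if anything falls off the work surface, if the arm or the gripper's body presses on something with over 40 N, if the wrist force passes 120 N, or if a joint passes its speed limit or range.

ROBOT

A 6-joint arm with a two-finger parallel gripper is mounted at the origin on the work surface. World frame = base frame: x ahead of the robot, y to its left, z up, the work surface at z = 0. Lengths are in m, angles in rad, forces in N, time in s.
With the tool pointing down it reaches from about 0.25 to 0.775 m from the base axis. Payload 4 kg.
Tool frame: the origin (TCP) lies midway between the tips of the shut fingers; the grasp point (between the pads) lies grip_point_offset behind it (grip_point_offset is the distance from the TCP to the grasp point, in m); z points along the fingers, y is the line along which they close (so a half turn about z gives the same grasp; the last joint's range is limited). The gripper opens to 94 mm and grips with 3 to 60 N. Pads are 16 mm wide; open, the fingers measure 119 mm over their backs; the gripper's body (75 mm by 177 mm) begins 78 mm behind the grasp point.
Start: joints at [-1.213, 0.087, 1.371, -0, 1.684, -0.103], TCP at [0.245, -0.493, 0.206] pointing down, gripper open.
Joint ranges: [-3.1, 3.1], [-0.76, 2.03], [0.27, 2.55], [-1.08, 4.22], [0.17, 2.65], [-2.57, 2.57]. Speed limits (rad/s): [2.79, 2.79, 3.14, 3.14, 3.14, 3.14].

INTERFACE

Orientations are given as [roll, pitch, yaw] about the fixed x, y, z axes, in that order (R = Rz(yaw) Ry(pitch) Rx(roll)).
In Python, from bench import * gives the robot as it stands. The module is installed in compiled form; this text tells all that it offers.
- The arm moves only by the tool apply_moves, never from a script. Its argument "commands" is a list of rows, each a list of 7 numbers: the turn, a rotation vector about the world's x, y, z in rad, then the shift along the world's x, y, z in m, then the opening in per cent of the stroke, from 0 (shut) to 100 (fully open). In form: [[ax, ay, az, x, y, z, jaw], ...]. A call has exactly 5 rows; each row is the pose to reach, as a shift and turn from the pose commanded when the call began; what a row does not reach only later rows make up. A row lasts 1/10 s, in which the tool goes at most 50 mm and 8.59 degrees, less where a joint would pass 70% of its speed; a pose out of reach is approached as far as the arm can. A call with a gripper value outside its range is refused whole. The fingers move at their own pace and stop on an object; the grip force is fixed at half the most. Time passes only in rows, so rows that repeat a pose let the fingers close, or fill a call up. It gives the time, the measured TCP pose, the force, the opening and the grip force at its end, in the units of the state.
- get_obs(): the state, without advancing time (a new reading comes with each control period).
- snapshot(name): name is "scene" or "top"; returns a dict with "pixels" (480x640x3 uint8, red, green, blue), "vertical_fov" (degrees; the focal length in pixels is half the picture's height over the tangent of half this angle, whatever the lens; pixels are square), "cx", "cy" (the principal point, pixels), "rvec" (rotation vector, rad) and "tvec" (3), from world to camera coordinates, as OpenCV has them. Camera axes: x right, y down, z forward; pixel columns grow to the right and rows downward; lengths in m; the calibration is good to about 2 mm. A picture is of the moment at which its call begins. There is no depth.
- close_job(): hands the job in; it is judged then, once.
Trained networks look in the newest picture that a camera, given by its name, has taken for a name from the list of things; names that differ only in an ending like _2 or _b are one class to them, and where a whole thing is asked for, a point or a joint stands for the part that bears it (a point fixed in the world has none). Each returns a list of dicts, best first, with "score" (0 to 1); they miss things now and then, are a little off and sometimes report something else, mostly with a low value. They report only what shows in the picture. A call takes as long as a camera call.
- masks_of(camera, query): "mask" (480x640 bool, what is visible of it) and "extent" ([left, top, right, bottom] in pixels, round what is visible of it).
- place_of(camera, query): "pixel" ([column, row] in pixels: a listed point, or the origin of a listed thing).
The state is a dict: "time": time; "joint_positions": joint angles; "qvel": joint speeds; "joint_torque": joint torques, N m; "tool_pos": TCP position; "ee_rot": TCP orientation; "wrist_force": force on the tool from outside, world axes, zero at the start; "wrist_torque": the same for the moment, N m; "width": finger opening in m; "finger_force": force on a finger pad.
Only numpy, scipy, OpenCV 4.12 (cv2) and the standard library are available. Lean on these libraries where they do the work, as an engineer would, in place of code of your own. Each camera call takes 0.05 s, during which the arm holds its last target. There are 200 camera calls.

## Working session

There is one attempt and no reset: what is moved stays moved. The work goes in short steps, Python scripts to look and compute and a tool call to move; the robot and the scene stay as the last step left them, time stands still between calls to the robot, and variables do not carry over. Pictures are saved under pics/ and viewed, at most 10 in all, crops included, and the job is handed in when it is done.

Besides the shell and the picture viewer there is one more tool, called after "Emit:" in YAML: its name, and indented under it one key for each argument. apply_moves: Moves the arm, as the interface text tells. Its arguments: {"type":"object","properties":{"commands":{"type":"array"}},"required":["commands"]}

```bash
mkdir -p pics
cat > h.py <<'E'
from bench import *
import numpy as np, cv2
def cam(n):
    s=snapshot(n); R=cv2.Rodrigues(np.array(s["rvec"],float))[0]; t=np.array(s["tvec"],float).ravel()
    f=240/np.tan(np.radians(s["vertical_fov"])/2)
    return dict(s=s,R=R,t=t,f=f,cx=s["cx"],cy=s["cy"],img=s["pixels"])
def ray(c,p):
    d=c["R"].T@np.array([(p[0]-c["cx"])/c["f"],(p[1]-c["cy"])/c["f"],1]); return -c["R"].T@c["t"],d
def onz(c,p,z):
    o,d=ray(c,p); return o+d*(z-o[2])/d[2]
def tri(l):
    A=0;b=0
    for c,p in l:
        o,d=ray(c,p); d=d/np.linalg.norm(d); P=np.eye(3)-np.outer(d,d); A=A+P;b=b+P@o
    return np.linalg.solve(A,b)
def proj(c,X):
    x=c["R"]@np.array(X)+c["t"]; return c["f"]*x[:2]/x[2]+[c["cx"],c["cy"]]
def save(c,n,crop=None,k=1):
    im=c["img"][...,::-1]
    if crop: a,b,e,g=crop; im=im[b:g,a:e]
    cv2.imwrite("pics/"+n,cv2.resize(np.ascontiguousarray(im),None,fx=k,fy=k,interpolation=cv2.INTER_CUBIC))
E
python3 - <<'E'
from h import *
np.set_printoptions(precision=4,suppress=True)
C={n:cam(n) for n in("scene","top")}
for n in C: save(C[n],n+".png"); print(n,C[n]["f"],-C[n]["R"].T@C[n]["t"])
for q in["bin","bin_rim","bin_corner","holder","holder_tab","hook_low","holder_edge","other_bin","spice_jar","tub_low","scoop","bin_lid"]:
    for n in C:
        r=place_of(n,q)
        print(q,n,[(np.round(d["pixel"],1).tolist(),round(d["score"],2)) for d in r[:3]])
o=get_obs();print(o)
E
```

```text
scene 491.6585645894052 [1.5245 0.1877 1.0541]
top 520.8688334326093 [ 0.2392 -0.0151  1.4214]
bin scene [([365.7, 302.2], 0.65), ([198.8, 251.9], 0.28)]
bin top [([265.2, 209.5], 0.6)]
bin_rim scene [([368.0, 230.2], 0.79), ([198.4, 248.9], 0.34)]
bin_rim top [([264.3, 245.6], 0.96)]
bin_corner scene [([398.0, 234.9], 0.97)]
bin_corner top [([234.9, 251.9], 0.92), ([464.0, 247.6], 0.71)]
holder scene [([200.0, 249.1], 0.64), ([262.0, 296.3], 0.46)]
holder top [([463.6, 250.5], 0.92), ([178.1, 179.1], 0.55)]
holder_tab scene [([193.9, 210.4], 0.94), ([451.9, 321.1], 0.38)]
holder_tab top [([475.2, 245.0], 0.75)]
hook_low scene [([200.4, 222.3], 0.68)]
hook_low top [([466.9, 255.0], 0.62)]
holder_edge scene [([208.4, 221.8], 0.75), ([395.7, 236.5], 0.58), ([368.8, 231.0], 0.32)]
holder_edge top [([457.1, 251.2], 0.83)]
other_bin scene [([263.7, 292.5], 0.71)]
other_bin top [([367.8, 205.6], 0.74), ([179.0, 178.2], 0.56)]
spice_jar scene [([449.9, 286.7], 0.66), ([197.1, 222.4], 0.55), ([452.4, 321.6], 0.55)]
spice_jar top [([177.8, 248.8], 0.63)]
tub_low scene [([452.8, 335.8], 0.64), ([435.6, 238.8], 0.33)]
tub_low top [([186.6, 181.5], 0.58), ([464.8, 255.3], 0.42)]
scoop scene [([158.0, 283.4], 0.57)]
scoop top [([478.4, 186.7], 0.7), ([236.1, 246.9], 0.54)]
bin_lid scene [([434.1, 240.2], 0.65)]
bin_lid top [([193.1, 319.3], 0.86)]
{'time': 1.3, 'joint_positions': array([-1.2131,  0.0872,  1.3707, -0.    ,  1.6836, -0.1031]), 'qvel': array([-0.0018,  0.0013,  0.0002,  0.0002,  0.0008,  0.0012]), 'joint_torque': array([ -0.0006, -34.0044, -30.2595,   0.0718,   0.0238,   0.    ]), 'tool_pos': array([ 0.2446, -0.4927,  0.2055]), 'ee_rot': array([3.1415, 0.    , 0.4608]), 'wrist_force': array([0.7922, 0.47  , 0.0384]), 'wrist_torque': array([ 0.0112, -0.0445, -0.0049]), 'finger_force': 0.0, 'width': 0.09408545261118326}
```

View pics/scene.png

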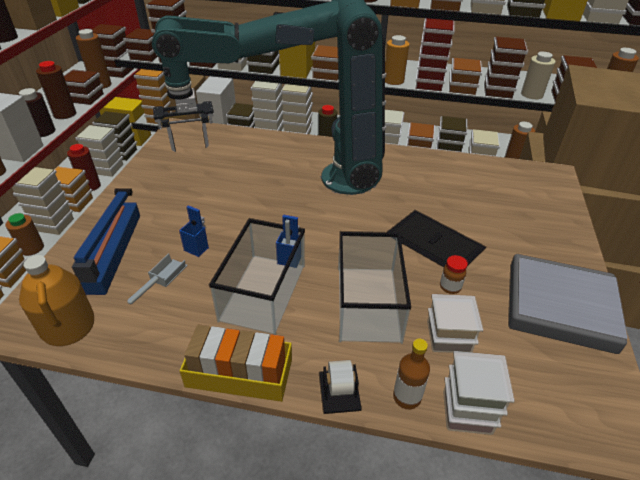

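View pics/top.png

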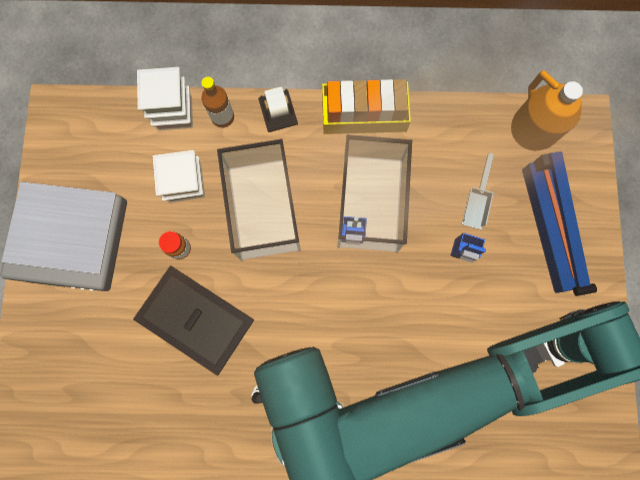

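Run:
```python
from h import *
np.set_printoptions(precision=4,suppress=True)
T=cam("top");S=cam("scene")
def cr(c,a,b,w,h,k): return cv2.resize(c["img"][b:b+h,a:a+w,::-1],None,fx=k,fy=k,interpolation=cv2.INTER_CUBIC)
a=cr(T,445,225,48,48,8);b=cr(S,170,202,48,60,8)[:480];c=cr(T,210,232,96,36,4);
out=np.zeros((600,800,3),np.uint8); out[:384,:384]=a; out[:480,400:784]=b; out[400:544,:384]=c
cv2.imwrite("pics/c1.png",out)
for q in["holder_tab","hook_low","holder_edge"]:
    s=place_of("scene",q)[0]["pixel"];t=place_of("top",q)[0]["pixel"]; X=tri([(T,t),(S,s)]);print(q,X,proj(T,X)-t)
s=place_of("scene","bin_rim")[0]["pixel"];t=place_of("top","bin_rim")[0]["pixel"];print("rim",tri([(T,t),(S,s)]),onz(T,t,.15),onz(S,s,.15))
s=place_of("scene","bin_corner")[0]["pixel"];t=place_of("top","bin_corner")[0]["pixel"];print("corner",tri([(T,t),(S,s)]),onz(T,t,.15),onz(S,s,.15))
# dark rim mask -> rect on z=.15
g=T["img"].max(2)<60; sub=np.zeros_like(g);sub[130:262,212:304]=g[130:262,212:304]
n,l,st,ce=cv2.connectedComponentsWithStats(sub.astype(np.uint8),connectivity=8)
i=1+st[1:,4].argmax(); m=l==i; print(st[i])
P=np.array([onz(T,(x,y),.15)[:2] for y,x in zip(*np.nonzero(m))]).astype(np.float32)
r=cv2.minAreaRect(P);print("rect",r,cv2.boxPoints(r))
# holder blue in top
for nme,c,bx in(("top",T,(445,225,493,270)),("scene",S,(170,200,218,262))):
    im=c["img"].astype(int); m=(im[...,2]>im[...,0]+25)&(im[...,2]>50); s2=np.zeros_like(m); s2[bx[1]:bx[3],bx[0]:bx[2]]=m[bx[1]:bx[3],bx[0]:bx[2]]
    ys,xs=np.nonzero(s2);print(nme,xs.min(),ys.min(),xs.max(),ys.max(),len(xs))
```

```text
holder_tab [ 0.479  -0.4062  0.1297] [ 0.3429 -0.0937]Traceback (most recent call last):
  File "<stdin>", line 9, in <module>
IndexError: list index out of range
```

View pics/c1.png

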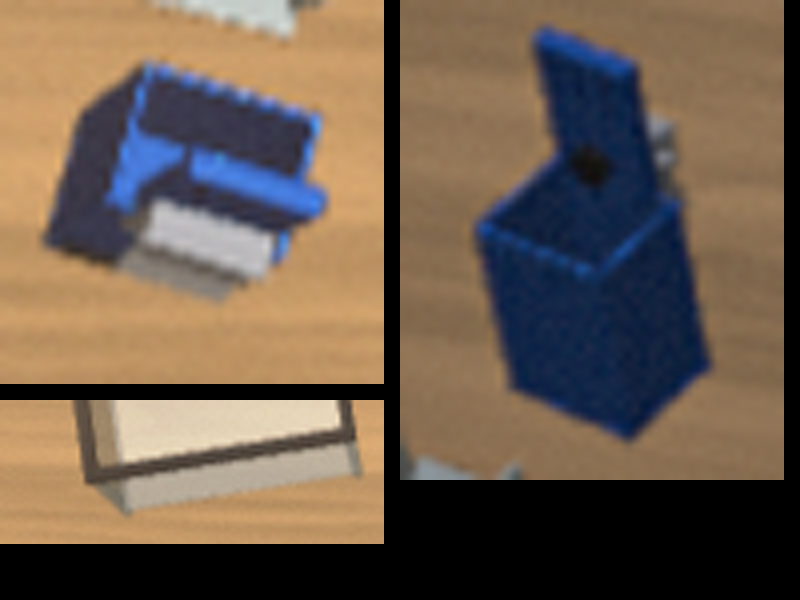

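Run:
```python
from h import *
from scipy.optimize import least_squares
import bench
np.set_printoptions(precision=4,suppress=True)
print([n for n in dir(bench) if not n.startswith('_')], getattr(bench,'grip_point_offset',None))
T=cam("top");S=cam("scene")
t8=lambda x,y:np.array([(x+.5)/8-.5+445,(y+.5)/8-.5+225]); s8=lambda x,y:np.array([(x-400+.5)/8-.5+170,(y+.5)/8-.5+202])
O=[(T,t8(150,68),(25,30,85)),(T,t8(320,116),(25,-30,85)),(T,t8(48,243),(-25,30,0)),(T,t8(80,110),(25,30,0)),(T,t8(192,168),(-20,22,150)),(T,t8(324,203),(-20,-22,150)),
(S,s8(480,228),(25,-30,85)),(S,s8(595,272),(25,30,85)),(S,s8(512,388),(25,-30,0)),(S,s8(630,438),(25,30,0)),(S,s8(710,368),(-25,30,0)),(S,s8(540,32),(-20,-22,150)),(S,s8(634,66),(-20,22,150))]
def W(p,q):
    c,s=np.cos(p[2]),np.sin(p[2]);q=np.array(q)/1000; return np.array([p[0]+c*q[0]-s*q[1],p[1]+s*q[0]+c*q[1],q[2]])
f=lambda p:np.concatenate([proj(c,W(p,q))-u for c,u,q in O])
r=least_squares(f,[.48,-.4,-.3],loss="soft_l1");p=r.x;print("holder",p,"tab",W(p,(-20,0,135)));print(f(p).reshape(-1,2).round(1).tolist())
# web height: outer edge x=-39, inner x=-25
w=t8(200,262);w2=t8(212,217)
for z in (100,104,107,110,114): 
  print(z,(proj(T,W(p,(-39,0,z)))-t8(0,0))*8,(proj(T,W(p,(-25,0,z)))-t8(0,0))*8, "scene",(proj(S,W(p,(-39,15,z)))-s8(400,0))*8+[400,0])
for q in["bin_rim","bin_corner"]:
    s=place_of("scene",q);t=place_of("top",q)
    print(q,[onz(T,d["pixel"],.15) for d in t[:2]],[onz(S,d["pixel"],.15) for d in s[:2]])
g=T["img"].max(2)<75; sub=np.zeros_like(g);sub[130:262,212:304]=g[130:262,212:304]
n,l,st,ce=cv2.connectedComponentsWithStats(sub.astype(np.uint8),connectivity=8)
i=1+st[1:,4].argmax(); m=l==i; print(st[i])
P=np.array([onz(T,(x,y),.15)[:2] for y,x in zip(*np.nonzero(m))]).astype(np.float32)
rr=cv2.minAreaRect(P);print("rect",rr,cv2.boxPoints(rr))
```

```text
['IKError', 'close_job', 'get_obs', 'grip_point_offset', 'masks_of', 'place_of', 'snapshot'] 0.0188
holder [ 0.4911 -0.406  -0.2956] tab [ 0.472  -0.4001  0.135 ]
[[-0.4, -1.0], [0.5, -0.0], [-0.7, 0.2], [0.1, -0.0], [-0.2, -1.0], [0.4, 0.1], [-0.9, -0.9], [0.4, 0.1], [-0.1, -0.2], [0.4, 0.1], [0.6, -0.7], [-0.2, -0.7], [-0.2, -0.4]]
100 [197.6693 264.4555] [208.9224 223.5535] scene [669.9161 133.7609]
104 [201.1878 262.5165] [212.4675 221.4977] scene [668.3892 125.5957]
107 [203.8403 261.0547] [215.1401 219.948 ] scene [667.2404 119.4524]
110 [206.5046 259.5864] [217.8244 218.3913] scene [666.0884 113.2925]
114 [210.0755 257.6185] [221.4222 216.3051] scene [664.5476 105.0532]
bin_rim [array([0.4759, 0.1304, 0.15  ])] [array([0.4597, 0.1225, 0.15  ])]
bin_corner [array([0.4608, 0.1965, 0.15  ])] [array([0.4587, 0.2058, 0.15  ])]
[218 140  64  31 234]
rect ((0.7218843102455139, 0.18025949597358704), (0.05353081598877907, 0.17182967066764832), 27.034589767456055) [[0.659  0.2446]
 [0.7371 0.0916]
 [0.7848 0.1159]
 [0.7067 0.269 ]]
```

Emit:
apply_moves:
  commands:
    - [0,0,0.14,0.045,0.018,0,60]
    - [0,0,0.28,0.09,0.037,0,60]
    - [0,0,0.42,0.136,0.055,0,60]
    - [0,0,0.56,0.182,0.074,0,60]
    - [0,0,0.7,0.227,0.092,0,60]

```text
time: 2.4
tool_pos: [0.4733, -0.3997, 0.2057]
ee_rot: [3.141, 0.0, 1.167]
wrist_force: [-0.2, -0.3, -0.4]
width: 0.0583
finger_force: 0.0
```

```bash
cat > binfit.py <<'E'
from h import *
from scipy.optimize import minimize
np.set_printoptions(precision=4,suppress=True)
T=cam("top");S=cam("scene"); K=4
def box(xo,yo,z): return [(-xo,-yo,z),(xo,-yo,z),(xo,yo,z),(-xo,yo,z)]
def W(p,q): c,s=np.cos(p[2]),np.sin(p[2]); return (p[0]+c*q[0]-s*q[1],p[1]+s*q[0]+c*q[1],q[2])
def render(c,p):
    m=np.zeros((480*K,640*K),np.uint8)
    P=lambda b:np.round((np.array([proj(c,W(p,q)) for q in b])+.5)*K).astype(np.int32)
    up,lo,inn,il=P(box(.1365,.085,.15)),P(box(.1365,.085,.138)),P(box(.1285,.077,.15)),P(box(.1285,.077,.138))
    cv2.fillConvexPoly(m,cv2.convexHull(np.vstack([up,lo])),255)
    a=np.zeros_like(m);b=np.zeros_like(m);cv2.fillConvexPoly(a,inn,255);cv2.fillConvexPoly(b,il,255);m[(a>0)&(b>0)]=0
    return cv2.resize(m,(640,480),interpolation=cv2.INTER_AREA)/255.
bx={"T":(205,125,310,268),"S":(325,220,420,345)}
def cost(p,cs):
    v=0
    for k,c in cs:
        a,b,e,g=bx[k];im=c["img"][b:g,a:e].max(2).astype(float)
        d=np.clip((130-im)/90,0,1); r=cv2.GaussianBlur(render(c,p),(0,0),.7)[b:g,a:e]
        v+=((cv2.GaussianBlur(d,(0,0),.7)-r)**2).sum()
    return v
for cs in([("T",T)],[("S",S)],[("T",T),("S",S)]):
    r=None;x=np.array([.585,.145,.165])
    for st in(.015,.004):
        r=minimize(cost,x,args=(cs,),method="Nelder-Mead",options=dict(initial_simplex=x+np.vstack([np.zeros(3),np.diag([st,st,st*4])]),maxiter=150));x=r.x
    print([k for k,_ in cs],x,round(r.fun,1),"rim",np.array(W(x,(-.1325,0,.15))),"corner",np.array(W(x,(-.1325,.077,.15))))
E
python3 binfit.py
```

```text
['T'] [0.5974 0.1509 0.1986] 406.9 rim [0.4675 0.1247 0.15  ] corner [0.4523 0.2002 0.15  ]
['S'] [0.6    0.1496 0.1821] 706.2 rim [0.4697 0.1256 0.15  ] corner [0.4558 0.2013 0.15  ]
['T', 'S'] [0.599  0.1504 0.1843] 1123.9 rim [0.4687 0.1261 0.15  ] corner [0.4546 0.2018 0.15  ]
```

Emit:
apply_moves:
  commands:
    - [0,0,0.114,0,0,0,60]
    - [0,0,0.114,0,0,-0.03,60]
    - [0,0,0.114,0,0,-0.06,60]
    - [0,0,0.114,0,0,-0.084,60]
    - [0,0,0.114,0,0,-0.084,60]

```text
time: 3.0
tool_pos: [0.4689, -0.3991, 0.1167]
ee_rot: [-3.133, -0.004, 1.273]
wrist_force: [0.2, 1.1, -0.0]
width: 0.0564
finger_force: 0.0
```

```bash
cat >> binfit.py <<'E'
def cr(c,p,a,b,w,h,k):
    im=cv2.resize(c["img"][b:b+h,a:a+w,::-1],None,fx=k,fy=k,interpolation=cv2.INTER_CUBIC)
    for B in(box(.1365,.085,.15),box(.1285,.077,.15)):
        q=np.array([((proj(c,W(p,v))-[a,b])+.5)*k for v in B]).round().astype(np.int32); cv2.polylines(im,[q],True,(0,255,0),1)
    return im
out=np.zeros((600,800,3),np.uint8)
out[:556,:400]=cr(T,x,208,129,100,139,4);out[:480,410:790]=cr(S,x,325,225,95,120,4)
cv2.imwrite("pics/b1.png",out)
a,b,w,h,k=440,220,56,56,4
E
python3 binfit.py >/dev/null; python3 -c "
from bench import *;o=get_obs();print(o['tool_pos'],o['ee_rot'],o['wrist_force'])"
```

```text
[ 0.47103237 -0.40096833  0.12170518] [-3.14111023e+00 -8.26778755e-05  1.27371067e+00] [ 0.31773132 -0.56924388  0.5962668 ]
```

View pics/b1.png

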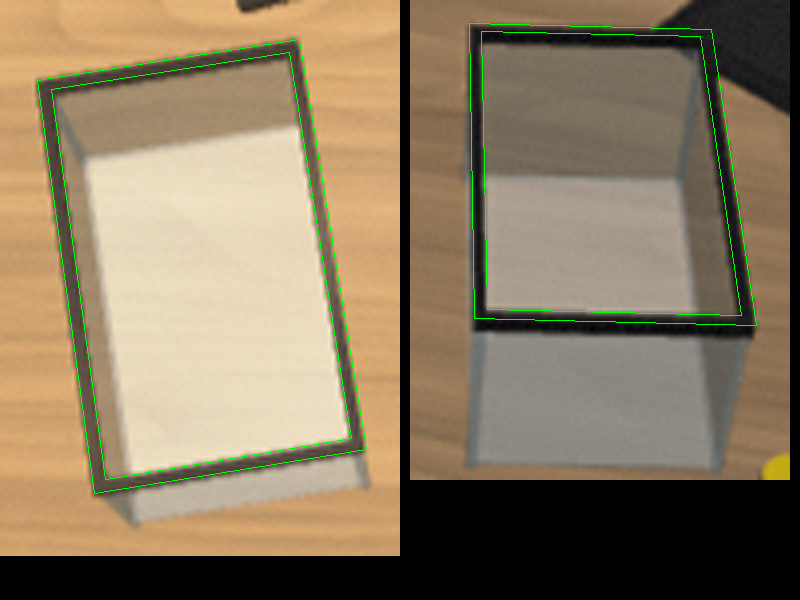

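Emit:
apply_moves:
  commands:
    - [0,0,0,0,0,0,0]
    - [0,0,0,0,0,0,0]
    - [0,0,0,0,0,0,0]
    - [0,0,0,0,0,0,0]
    - [0,0,0,0,0,0,0]

```text
time: 3.6
tool_pos: [0.4717, -0.4008, 0.1219]
ee_rot: [3.141, 0.0, 1.275]
wrist_force: [0.5, -0.7, -0.6]
width: 0.0198
finger_force: 0.0
```

Emit:
apply_moves:
  commands:
    - [0,0,0,0,0,0.01,0]
    - [0,0,0,0,0,0.04,0]
    - [0,0,0,0,0,0.08,0]
    - [0,0,0,0,0,0.12,0]
    - [0,0,0,0,0,0.12,0]

```text
time: 4.1
tool_pos: [0.4735, -0.4025, 0.2498]
ee_rot: [3.129, 0.007, 1.275]
wrist_force: [0.9, -0.8, -0.9]
width: 0.0096
finger_force: 30.0
```

Emit:
apply_moves:
  commands:
    - [0,0,0,0,0,0,0]
    - [0,0,0,0,0,0,0]
    - [0,0,0,0,0,0,0]
    - [0,0,0,0,0,0,0]
    - [0,0,0,0,0,0,0]

```text
time: 4.6
tool_pos: [0.4713, -0.4003, 0.2401]
ee_rot: [-3.14, -0.001, 1.275]
wrist_force: [-0.1, -0.1, -3.6]
width: 0.01
finger_force: 30.0
```

Run:
```python
from h import *
T=cam("top");S=cam("scene")
o=get_obs();print(o['tool_pos'],o['ee_rot'],o['wrist_force'],o['width'])
a,b=proj(T,o['tool_pos']),proj(S,o['tool_pos']);print(a,b)
def cr(c,u,w,h,k):
    x,y=int(u[0]-w/2),int(u[1]-h/2);print(x,y);return cv2.resize(c["img"][y:y+h,x:x+w,::-1],None,fx=k,fy=k,interpolation=cv2.INTER_CUBIC)
cv2.imwrite("pics/g1.png",np.hstack([cr(T,a,80,110,5),cr(S,b+[0,20],80,110,5)]))
```

```text
[ 0.47144561 -0.4005412   0.24092639] [-3.14081569e+00 -4.56943429e-04  1.27480226e+00] [-0.31922514 -0.01387688 -2.58649793] 0.009534079301753384
[488.7648352 240.6524744] [187.57853161 181.66837266]
448 185
147 146
```

View pics/g1.png

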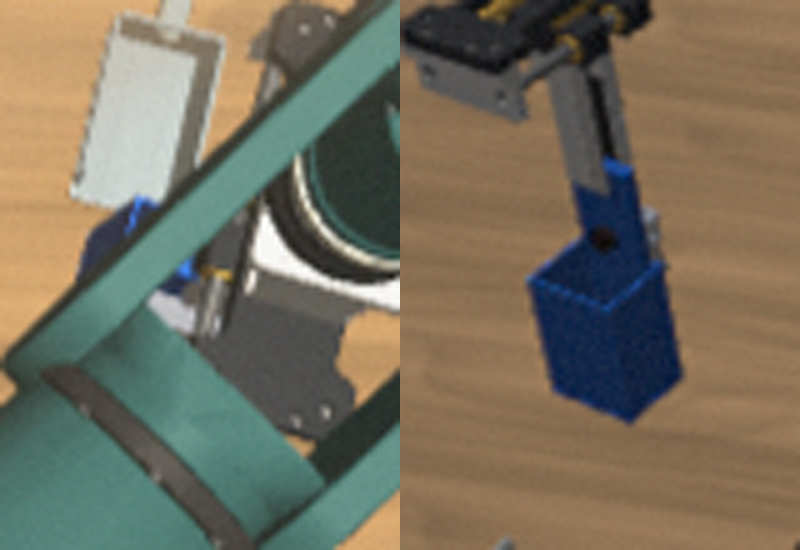

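```bash
cat > hf.py <<'E'
from h import *
from scipy.optimize import least_squares
from scipy.spatial.transform import Rotation as Ro
np.set_printoptions(precision=4,suppress=True)
def fit(obs,o,wt=1.):
    tcp=o['tool_pos'];R0=Ro.from_euler('xyz',o['ee_rot']).as_matrix();yaw0=np.arctan2(R0[1,0],R0[0,0])-np.pi/2
    def RT(p): return Ro.from_euler('ZX',[p[3],p[4]]).as_matrix(),p[:3]
    def f(p):
        R,t=RT(p);e=[proj(c,R@(np.array(q)/1000)+t)-u for c,u,q in obs]
        loc=R.T@(tcp-t)
        return np.concatenate([np.ravel(e)/.7,[(loc[0]+.02)/.0007,(p[3]-yaw0)/.01,p[4]/.05]])
    r=least_squares(f,[tcp[0]+.02,tcp[1],tcp[2]-.13,yaw0,0],loss='soft_l1');R,t=RT(r.x)
    return r.x,R,t,(R.T@(tcp-t))*1000,f(r.x)
E
python3 - <<'E'
from hf import *
S=cam("scene");o=get_obs();k=lambda x,y:np.array([(x-400+.5)/5-.5+147,(y+.5)/5-.5+146])
obs=[(S,k(*a),q) for a,q in[((530,283),(25,-30,85)),((605,305),(25,30,85)),((662,263),(-25,30,85)),((555,390),(25,-30,0)),((630,420),(25,30,0)),((682,377),(-25,30,0)),((630,166),(-20,22,150))]]
p,R,t,loc,e=fit(obs,o);print(p,"tcp in holder mm",loc,e.round(1))
for h in(0,4,7,10,14): print(h,(proj(S,R@np.array([-.039,.015,.100+h/1000])+t)-k(400,0))*5+[400,0])
print(o['tool_pos'])
E
```

```text
[ 0.4903 -0.4074  0.1059 -0.2968  0.0066] tcp in holder mm [-19.9691   1.9025 135.3128] [-1.5 -1.9  0.5  0.8  0.4 -0.5 -0.8  0.1  0.4  0.6  1.  -0.5 -0.5  0.7
  0.  -0.1  0.1]
0 [654.3248 220.2682]
4 [653.2322 214.6289]
7 [652.4101 210.3854]
10 [651.5856 206.1299]
14 [650.4827 200.4371]
[ 0.4715 -0.4006  0.2412]
```

Emit:
apply_moves:
  commands:
    - [0,0,0,0,0,-0.035,0]
    - [0,0,0,0,0,-0.07,0]
    - [0,0,0,0,0,-0.1,0]
    - [0,0,0,0,0,-0.104,0]
    - [0,0,0,0,0,-0.104,0]

```text
time: 5.25
tool_pos: [0.4714, -0.4004, 0.1373]
ee_rot: [-3.141, -0.001, 1.275]
wrist_force: [0.2, -0.0, -2.1]
width: 0.0098
finger_force: 30.0
```

Emit:
apply_moves:
  commands:
    - [0,0,0,0,0,0,0]
    - [0,0,0,0,0,0,20]
    - [0,0,0,0,0,-0.004,20]
    - [0,0,0,0,0,-0.015,20]
    - [0,0,0,0,0,-0.015,0]

```text
time: 5.75
tool_pos: [0.4709, -0.4, 0.1207]
ee_rot: [-3.139, -0.001, 1.275]
wrist_force: [-0.9, 0.0, -1.5]
width: 0.014
finger_force: 0.4
```

Emit:
apply_moves:
  commands:
    - [0,0,0,0,0,0,0]
    - [0,0,0,0,0,0,0]
    - [0,0,0,0,0,0,0]
    - [0,0,0,0,0,0,0]
    - [0,0,0,0,0,0,0]

```text
time: 6.25
tool_pos: [0.4715, -0.4007, 0.1225]
ee_rot: [-3.142, -0.0, 1.275]
wrist_force: [-0.3, -0.7, -1.7]
width: 0.0099
finger_force: 30.0
```

Emit:
apply_moves:
  commands:
    - [0,0,0,0,0,0.05,0]
    - [0,0,0,0,0,0.1,0]
    - [0,0,0,0,0,0.15,0]
    - [0,0,0,0,0,0.2,0]
    - [0,0,0,0,0,0.25,0]

```text
time: 6.75
tool_pos: [0.4712, -0.4003, 0.3749]
ee_rot: [3.141, 0.0, 1.275]
wrist_force: [1.3, 0.1, -1.7]
width: 0.0097
finger_force: 30.0
```

Emit:
apply_moves:
  commands:
    - [0,0,0.04,0,0.03,0,0]
    - [0,0,0.08,0.001,0.075,0,0]
    - [0,0,0.12,0.002,0.12,0,0]
    - [0,0,0.16,0.003,0.165,0,0]
    - [0,0,0.2,0.004,0.21,0,0]

```text
time: 7.25
tool_pos: [0.4753, -0.189, 0.3727]
ee_rot: [3.141, 0.0, 1.476]
wrist_force: [-0.0, 0.4, -2.7]
width: 0.0096
finger_force: 30.0
```

Emit:
apply_moves:
  commands:
    - [0,0,0.05,0.001,0.045,0,0]
    - [0,0,0.1,0.002,0.09,0,0]
    - [0,0,0.16,0.003,0.135,0,0]
    - [0,0,0.22,0.004,0.18,0,0]
    - [0,0,0.281,0.005,0.225,0,0]

```text
time: 7.75
tool_pos: [0.4801, 0.0361, 0.3729]
ee_rot: [3.14, 0.0, 1.758]
wrist_force: [0.7, 0.4, -2.0]
width: 0.0099
finger_force: 30.0
```

Emit:
apply_moves:
  commands:
    - [0,0,0,0.0005,0.045,0,0]
    - [0,0,0,0.0005,0.08,0,0]
    - [0,0,0,0.0005,0.096,0,0]
    - [0,0,0,0.0005,0.096,0,0]
    - [0,0,0,0.0005,0.096,0,0]

```text
time: 8.25
tool_pos: [0.481, 0.1302, 0.3726]
ee_rot: [3.141, 0.001, 1.756]
wrist_force: [-0.3, -1.1, -2.6]
width: 0.0095
finger_force: 30.0
```

Emit:
apply_moves:
  commands:
    - [0,0,0,0,0,-0.03,0]
    - [0,0,0,0,0,-0.06,0]
    - [0,0,0,0,0,-0.08,0]
    - [0,0,0,0,0,-0.08,0]
    - [0,0,0,0,0,-0.08,0]

```text
time: 8.75
tool_pos: [0.4812, 0.1293, 0.293]
ee_rot: [3.141, 0.0, 1.754]
wrist_force: [-0.0, -0.5, -1.8]
width: 0.0099
finger_force: 30.0
```

Run:
```python
from h import *
T=cam("top");S=cam("scene");o=get_obs();print(o['tool_pos'],o['ee_rot'],o['wrist_force'])
def cr(c,x,y,w,h,k): return cv2.resize(c["img"][y:y+h,x:x+w,::-1],None,fx=k,fy=k,interpolation=cv2.INTER_CUBIC)
cv2.imwrite("pics/v1.png",np.hstack([cr(S,325,150,90,110,5),cr(T,225,190,68,110,5)[:, :340]]))
```

```text
[0.48184156 0.12978147 0.29453827] [3.13812184e+00 2.61795345e-04 1.75468957e+00] [-1.33212368  0.59753831 -1.6374282 ]
```

View pics/v1.png

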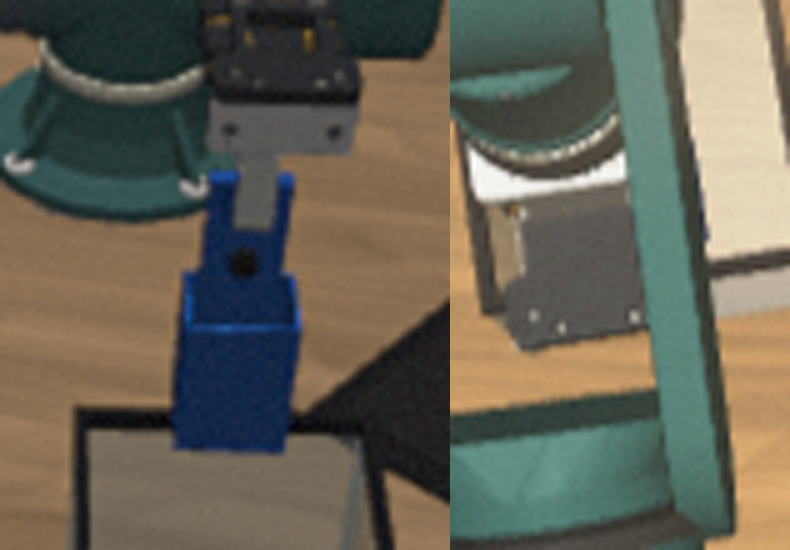

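Emit:
apply_moves:
  commands:
    - [0,0,0,0,0,-0.02,0]
    - [0,0,0,0,0,-0.035,0]
    - [0,0,0,0,0,-0.05,0]
    - [0,0,0,0,0,-0.065,0]
    - [0,0,0,0,0,-0.073,0]

```text
time: 9.35
tool_pos: [0.4808, 0.1302, 0.2183]
ee_rot: [-3.141, 0.0, 1.756]
wrist_force: [0.5, 0.9, -1.7]
width: 0.0099
finger_force: 30.0
```

Run:
```python
from h import *
T=cam("top");S=cam("scene");o=get_obs();print(o['tool_pos'],o['ee_rot'],o['wrist_force'],o['wrist_torque'])
def cr(c,x,y,w,h,k): return cv2.resize(c["img"][y:y+h,x:x+w,::-1],None,fx=k,fy=k,interpolation=cv2.INTER_CUBIC)
cv2.imwrite("pics/v2.png",cr(S,325,180,95,75,8))
```

```text
[0.48043596 0.13022677 0.21807306] [-3.13906843e+00 -7.92240061e-05  1.75577751e+00] [-0.12180825 -0.35816112 -2.10703281] [ 0.01699476 -0.04960895  0.01104906]
```

View pics/v2.png

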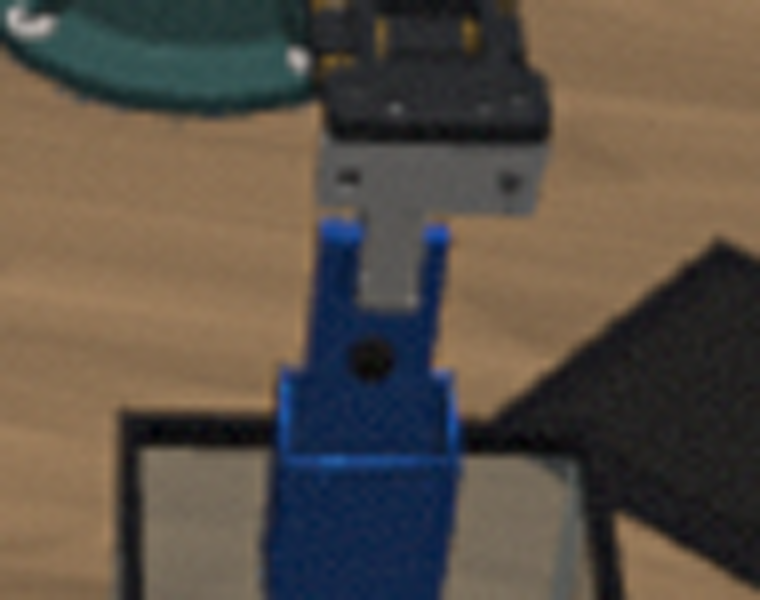

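Emit:
apply_moves:
  commands:
    - [0,0,0,0,0,-0.003,0]
    - [0,0,0,0,0,-0.006,0]
    - [0,0,0,0,0,-0.009,0]
    - [0,0,0,0,0,-0.011,0]
    - [0,0,0,0,0,-0.012,0]

```text
time: 9.95
tool_pos: [0.481, 0.1303, 0.2074]
ee_rot: [-3.142, 0.0, 1.756]
wrist_force: [0.0, -0.1, -2.1]
width: 0.0099
finger_force: 30.0
```

Emit:
apply_moves:
  commands:
    - [0,0,0,0,0,-0.002,0]
    - [0,0,0,0,0,-0.004,0]
    - [0,0,0,0,0,-0.006,0]
    - [0,0,0,0,0,-0.007,0]
    - [0,0,0,0,0,-0.008,0]

```text
time: 10.45
tool_pos: [0.4811, 0.1303, 0.1994]
ee_rot: [-3.142, -0.0, 1.756]
wrist_force: [-0.5, 0.8, -1.6]
width: 0.01
finger_force: 30.0
```

Emit:
apply_moves:
  commands:
    - [0,0,0,0,0,-0.002,0]
    - [0,0,0,0,0,-0.004,0]
    - [0,0,0,0,0,-0.006,0]
    - [0,0,0,0,0,-0.008,0]
    - [0,0,0,0,0,-0.008,0]

```text
time: 10.95
tool_pos: [0.4804, 0.1302, 0.1912]
ee_rot: [-3.14, -0.0, 1.756]
wrist_force: [-3.4, -0.7, -1.0]
width: 0.0096
finger_force: 30.0
```

Emit:
apply_moves:
  commands:
    - [0,0,0,0,0,-0.001,0]
    - [0,0,0,0,0,-0.002,0]
    - [0,0,0,0,0,-0.003,0]
    - [0,0,0,0,0,-0.004,0]
    - [0,0,0,0,0,-0.004,0]

```text
time: 11.45
tool_pos: [0.4807, 0.1303, 0.1876]
ee_rot: [-3.141, 0.0, 1.756]
wrist_force: [-4.6, -0.3, 2.7]
width: 0.0098
finger_force: 30.0
```

Emit:
apply_moves:
  commands:
    - [0,0,0,-0.0005,-0.0001,0,0]
    - [0,0,0,-0.001,-0.0002,0,0]
    - [0,0,0,-0.001,-0.0002,-0.001,0]
    - [0,0,0,-0.001,-0.0002,-0.002,0]
    - [0,0,0,-0.001,-0.0002,-0.002,0]

```text
time: 11.95
tool_pos: [0.4797, 0.1301, 0.1854]
ee_rot: [-3.141, 0.0, 1.756]
wrist_force: [-4.3, -1.0, 2.8]
width: 0.0097
finger_force: 30.0
```

Emit:
apply_moves:
  commands:
    - [0,0,0,0,0,-0.001,0]
    - [0,0,0,0,0,-0.001,0]
    - [0,0,0,0,0,-0.002,0]
    - [0,0,0,0,0,-0.002,0]
    - [0,0,0,0,0,-0.002,0]

```text
time: 12.45
tool_pos: [0.4793, 0.13, 0.1836]
ee_rot: [-3.14, 0.0, 1.756]
wrist_force: [-6.1, -1.4, 4.9]
width: 0.0096
finger_force: 30.0
```

Emit:
apply_moves:
  commands:
    - [0,0,0,-0.0005,-0.0001,0,0]
    - [0,0,0,-0.001,-0.0002,0,0]
    - [0,0,0,-0.001,-0.0002,-0.001,0]
    - [0,0,0,-0.001,-0.0002,-0.002,0]
    - [0,0,0,-0.001,-0.0002,-0.002,0]

```text
time: 12.95
tool_pos: [0.4788, 0.1298, 0.1813]
ee_rot: [-3.141, 0.0, 1.756]
wrist_force: [-4.9, -1.7, 3.3]
width: 0.0095
finger_force: 30.0
```

Emit:
apply_moves:
  commands:
    - [0,0,0,0,0,-0.001,0]
    - [0,0,0,0,0,-0.002,0]
    - [0,0,0,0,0,-0.003,0]
    - [0,0,0,0,0,-0.003,0]
    - [0,0,0,0,0,-0.003,0]

```text
time: 13.45
tool_pos: [0.4788, 0.1298, 0.1789]
ee_rot: [-3.141, 0.0, 1.756]
wrist_force: [-5.6, -1.4, 5.6]
width: 0.0098
finger_force: 30.0
```

Emit:
apply_moves:
  commands:
    - [0,0,0,-0.0005,-0.0001,-0.001,0]
    - [0,0,0,-0.001,-0.0002,-0.002,0]
    - [0,0,0,-0.001,-0.0002,-0.003,0]
    - [0,0,0,-0.001,-0.0002,-0.003,0]
    - [0,0,0,-0.001,-0.0002,-0.003,0]

```text
time: 13.95
tool_pos: [0.4786, 0.1298, 0.1762]
ee_rot: [3.14, 0.0, 1.756]
wrist_force: [-4.5, -0.6, 4.9]
width: 0.0098
finger_force: 30.0
```

Emit:
apply_moves:
  commands:
    - [0,0,0,0,0,-0.001,0]
    - [0,0,0,0,0,-0.002,0]
    - [0,0,0,0,0,-0.003,0]
    - [0,0,0,0,0,-0.003,0]
    - [0,0,0,0,0,-0.003,0]

```text
time: 14.45
tool_pos: [0.4786, 0.1298, 0.1731]
ee_rot: [3.14, 0.0, 1.756]
wrist_force: [-3.9, 0.1, 4.7]
width: 0.0095
finger_force: 30.0
```

Emit:
apply_moves:
  commands:
    - [0,0,0,0,0,-0.001,0]
    - [0,0,0,0,0,-0.002,0]
    - [0,0,0,0,0,-0.003,0]
    - [0,0,0,0,0,-0.003,0]
    - [0,0,0,0,0,-0.003,0]

```text
time: 14.95
tool_pos: [0.4786, 0.1298, 0.17]
ee_rot: [3.14, 0.0, 1.756]
wrist_force: [-3.9, -0.1, 5.8]
width: 0.0098
finger_force: 30.0
```

Emit:
apply_moves:
  commands:
    - [0,0,0,0,0,-0.001,0]
    - [0,0,0,0,0,-0.002,0]
    - [0,0,0,0,0,-0.003,0]
    - [0,0,0,0,0,-0.003,0]
    - [0,0,0,0,0,-0.003,0]

```text
time: 15.45
tool_pos: [0.4789, 0.1299, 0.1659]
ee_rot: [3.14, -0.0, 1.756]
wrist_force: [-0.4, -0.5, 0.6]
width: 0.0096
finger_force: 30.0
```

Emit:
apply_moves:
  commands:
    - [0,0,0,0,0,-0.001,0]
    - [0,0,0,0,0,-0.001,0]
    - [0,0,0,0,0,-0.0015,0]
    - [0,0,0,0,0,-0.0015,0]
    - [0,0,0,0,0,-0.0015,0]

```text
time: 15.95
tool_pos: [0.4789, 0.1298, 0.1658]
ee_rot: [3.139, 0.0, 1.756]
wrist_force: [0.8, -0.5, 6.2]
width: 0.0095
finger_force: 30.0
```

Emit:
apply_moves:
  commands:
    - [0,0,0,0,0,0.001,0]
    - [0,0,0,-0.0007,0.0039,0.0013,0]
    - [0,0,0,-0.0015,0.0079,0.0013,0]
    - [0,0,0,-0.0022,0.0118,0.0013,0]
    - [0,0,0,-0.0028,0.0147,0.0013,0]

```text
time: 16.45
tool_pos: [0.4757, 0.1447, 0.166]
ee_rot: [3.141, 0.0, 1.756]
wrist_force: [3.5, -1.5, -0.5]
width: 0.01
finger_force: 30.0
```

Emit:
apply_moves:
  commands:
    - [0,0,0,-0.0006,0.003,0,0]
    - [0,0,0,-0.0011,0.0059,0,0]
    - [0,0,0,-0.0017,0.0089,0,0]
    - [0,0,0,-0.0022,0.0118,0,0]
    - [0,0,0,-0.0028,0.0147,0,0]

```text
time: 16.95
tool_pos: [0.4729, 0.1593, 0.166]
ee_rot: [3.141, 0.0, 1.756]
wrist_force: [5.8, -1.1, -1.3]
width: 0.0101
finger_force: 30.0
```

Emit:
apply_moves:
  commands:
    - [0,0,0,0.0008,0.0001,0,0]
    - [0,0,0,0.0005,0.002,0,0]
    - [0,0,0,0.0001,0.004,0,0]
    - [0,0,0,-0.0002,0.006,0,0]
    - [0,0,0,-0.0005,0.008,0,0]

```text
time: 17.45
tool_pos: [0.4715, 0.1674, 0.166]
ee_rot: [-3.141, -0.0, 1.756]
wrist_force: [1.8, -1.3, -3.1]
width: 0.01
finger_force: 30.0
```

Emit:
apply_moves:
  commands:
    - [0,0,0,-0.0002,0.001,0,0]
    - [0,0,0,-0.0003,0.002,0,0]
    - [0,0,0,-0.0005,0.003,0,0]
    - [0,0,0,-0.0006,0.004,0,0]
    - [0,0,0,-0.0006,0.004,0,0]

```text
time: 17.95
tool_pos: [0.4708, 0.1714, 0.1661]
ee_rot: [-3.14, -0.001, 1.756]
wrist_force: [0.7, -0.0, -2.3]
width: 0.0096
finger_force: 30.0
```

Emit:
apply_moves:
  commands:
    - [0,0,0,-0.0001,0.001,0,0]
    - [0,0,0,-0.0003,0.002,0,0]
    - [0,0,0,-0.0003,0.0025,0,0]
    - [0,0,0,-0.0004,0.003,0,0]
    - [0,0,0,-0.0004,0.003,0,0]

```text
time: 18.45
tool_pos: [0.4707, 0.1742, 0.1661]
ee_rot: [-3.141, -0.0, 1.756]
wrist_force: [-0.3, -0.7, -2.9]
width: 0.0096
finger_force: 30.0
```

Emit:
apply_moves:
  commands:
    - [0,0,0,-0.0001,0.0005,0,0]
    - [0,0,0,-0.0002,0.001,0,0]
    - [0,0,0,-0.0002,0.0015,0,0]
    - [0,0,0,-0.0003,0.002,0,0]
    - [0,0,0,-0.0003,0.002,0,0]

```text
time: 18.95
tool_pos: [0.4706, 0.1761, 0.1661]
ee_rot: [-3.141, 0.0, 1.756]
wrist_force: [0.5, -1.0, -4.9]
width: 0.01
finger_force: 30.0
```

Emit:
apply_moves:
  commands:
    - [0,0,0,-0.0001,0.0005,-0.0003,0]
    - [0,0,0,-0.0002,0.001,-0.0003,0]
    - [0,0,0,-0.0002,0.0015,-0.0003,0]
    - [0,0,0,-0.0003,0.002,-0.0003,0]
    - [0,0,0,-0.0003,0.002,-0.0003,0]

```text
time: 19.45
tool_pos: [0.4705, 0.1773, 0.1661]
ee_rot: [3.142, 0.002, 1.755]
wrist_force: [1.0, -4.8, -3.0]
width: 0.0097
finger_force: 30.0
```

Emit:
apply_moves:
  commands:
    - [0,0,0,-0.0001,0.0005,0,0]
    - [0,0,0,-0.0002,0.001,0,0]
    - [0,0,0,-0.0002,0.0015,0,0]
    - [0,0,0,-0.0003,0.002,0,0]
    - [0,0,0,-0.0003,0.002,0,0]

```text
time: 19.95
tool_pos: [0.4705, 0.1776, 0.1661]
ee_rot: [-3.141, 0.006, 1.754]
wrist_force: [0.7, -8.3, -2.8]
width: 0.0098
finger_force: 30.0
```

Emit:
apply_moves:
  commands:
    - [0,0,0,0.0002,-0.001,0,0]
    - [0,0,0,0.0003,-0.0018,0,0]
    - [0,0,0,0.0003,-0.0018,0,0]
    - [0,0,0,0.0003,-0.0018,0,0]
    - [0,0,0,0.0003,-0.0018,0,0]

```text
time: 20.45
tool_pos: [0.4706, 0.1774, 0.166]
ee_rot: [3.142, 0.002, 1.755]
wrist_force: [1.3, -6.2, -3.4]
width: 0.0099
finger_force: 30.0
```

Emit:
apply_moves:
  commands:
    - [0,0,0,0,0,0,25]
    - [0,0,0,0,0,0,25]
    - [0,0,0,0,0,0,25]
    - [0,0,0,0,0,0,25]
    - [0,0,0,0,0,0,25]

```text
time: 20.95
tool_pos: [0.4705, 0.1787, 0.1663]
ee_rot: [3.141, -0.001, 1.756]
wrist_force: [0.1, -0.2, 0.2]
width: 0.0234
finger_force: 0.0
```

Emit:
apply_moves:
  commands:
    - [0,0,0,0,0,0.005,25]
    - [0,0,0,0,0,0.02,25]
    - [0,0,0,0,0,0.06,25]
    - [0,0,0,0,0,0.1,25]
    - [0,0,0,0,0,0.14,25]

```text
time: 21.45
tool_pos: [0.4702, 0.1784, 0.3089]
ee_rot: [3.14, -0.0, 1.756]
wrist_force: [0.1, 0.3, 0.7]
width: 0.0237
finger_force: 0.0
```

Emit:
apply_moves:
  commands:
    - [0,0,0,0,-0.045,0,25]
    - [0,0,0,0,-0.09,0,25]
    - [0,0,0,0,-0.135,0,25]
    - [0,0,0,0,-0.18,0,25]
    - [0,0,0,0,-0.225,0,25]

```text
time: 21.95
tool_pos: [0.4702, -0.0483, 0.3078]
ee_rot: [3.139, 0.001, 1.756]
wrist_force: [-0.2, -1.1, -0.2]
width: 0.0236
finger_force: 0.0
```

Emit:
apply_moves:
  commands:
    - [0,0,0,0,-0.045,0,25]
    - [0,0,0,0,-0.09,0,25]
    - [0,0,0,0,-0.135,0,25]
    - [0,0,0,0,-0.18,0,25]
    - [0,0,0,0,-0.225,0,25]

```text
time: 22.45
tool_pos: [0.4702, -0.2736, 0.3077]
ee_rot: [3.14, 0.001, 1.756]
wrist_force: [0.7, -0.5, 0.1]
width: 0.0235
finger_force: 0.0
```

Run:
```python
from h import *
T=cam("top");S=cam("scene")
def cr(c,x,y,w,h,k): return cv2.resize(c["img"][y:y+h,x:x+w,::-1],None,fx=k,fy=k,interpolation=cv2.INTER_CUBIC)
cv2.imwrite("pics/e1.png",np.hstack([cr(S,330,185,96,96,4),cr(T,212,180,96,96,4)]))
```

```text
(no output)
```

View pics/e1.png

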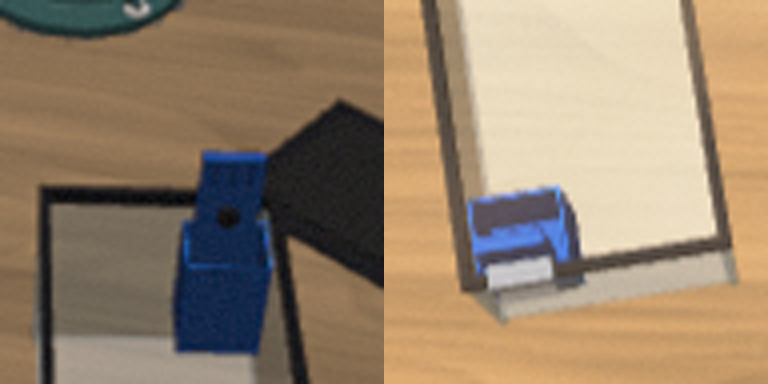

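```bash
python3 -c "
from bench import *
print(close_job())"
```

```text
the job is handed in; nothing more can be done
None
```

The blue holder is clipped onto the middle of the empty bin's front rim, slid left until it stopped against the side wall, and released. I handed the job in at about 22.5 s. The wrist force peaked around 8 N. I checked the final position by feel and picture rather than measuring the last gap, and the hand-in gave no verdict.

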